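Put the tea tubes away upright and close the opened ones

ROBOT

A 7-joint arm with a two-finger parallel gripper is mounted at the origin on the work surface. World frame = base frame: x ahead of the robot, y to its left, z up, the work surface at z = 0. Lengths are in mm, angles in rad, forces in N, time in s.
With the tool pointing down it reaches from about 400 to 925 mm from the base axis. Payload 5.6 kg.
Tool frame: the origin (TCP) lies at the very end of the fingers, on their centre line; the grasp point (between the pads) lies 19 mm behind it; z points along the fingers, y is the line along which they close (so a half turn about z gives the same grasp; the last joint's range is limited). The gripper opens to 85 mm and grips with 20 to 120 N. Pads are 22 mm wide; open, the fingers measure 114 mm over their backs; the gripper's body (76 mm by 85 mm) begins 54 mm behind the grasp point. The pads swing forward as they close: fully open they stand 13 mm farther back than shut.
Start: joints at [1.3, 0.468, -0.012, 1.603, 0.006, 1.071, -0.056], TCP at [146.75, -633.224, 231.29] pointing down, gripper open.
Joint ranges: [-2.53, 2.53], [-0.31, 2.02], [-1.57, 1.55], [0.28, 2.44], [-1.29, 4.43], [0.15, 1.84], [-2.92, 2.92]. Speed limits (rad/s): [2.57, 2.57, 3.14, 3.14, 3.14, 3.14, 3.14].

INTERFACE

Orientations are given as a unit quaternion [x, y, z, w].
In Python, from cell import arm, eoat, planner, grab_frame, calibration gives the robot as it stands. Calls block until the motion is done:
- arm.reach(position, orientation): joint-space move of the TCP to a pose.
- arm.move_l(position, rotation=None, velocity=150): straight line of the TCP; rotation=None keeps the orientation; velocity is the mean speed in mm/s.
- arm.move_joints(angles): joint-space move.
- eoat.release() and eoat.grab(squeeze=None): open the fingers fully, or close them until they stop; squeeze is the grip in N (None keeps the last).
- arm.dwell(seconds).
- planner.ik(position, orientation): joint angles nearest the present ones, or None.
- grab_frame(name): name is "side" or "top"; returns the picture (400x640x3 uint8, red, green, blue); there is no depth.
- calibration(name): a dict with "vfov" (degrees; the focal length in pixels is half the picture's height over the tangent of half this angle, whatever the lens; pixels are square), "cx", "cy" (the principal point, pixels), "view" (4x4, takes a point from world to camera coordinates). Camera axes: x right, y up, looking along -z (the intrinsics and any distortion apply to the point x, -y, -z); pixel columns grow to the right and rows downward; lengths in mm; the calibration is good to about 2 mm. A picture is of the moment at which its call begins. calibration takes no time and is no camera call.
A pose or a line that the arm cannot do raises arm.Unreachable and nothing moves.
- arm.close_job(): hands the job in; it is judged then, once.
Readings, each from a call of its own:
- arm.current_t(): time.
- arm.current_q(): joint angles.
- arm.current_dq(): joint speeds.
- arm.current_joint_torque(): joint torques, N m.
- arm.current_tcp_pos(): TCP position.
- arm.current_tcp_rot(): TCP orientation.
- arm.current_wrist_force(): force on the tool from outside, world axes, zero at the start.
- arm.current_torque(): the same for the moment, N m.
- arm.current_opening(): opening from 0.0 (shut) to 1.0 (fully open).
- arm.current_grasp_force(): force on a finger pad.
Only numpy, scipy, OpenCV 4.12 (cv2) and the standard library are available. Lean on these libraries where they do the work, as an engineer would, in place of code of your own. Each camera call takes 0.05 s, during which the arm holds its last target. There are 200 camera calls.

TASK

Put all the tea tubes that lie on the counter away standing upright, cap end up and one to a place: those whose cap is fully home now have never been opened and belong in the bamboo block, those whose cap stands proud now have been opened and belong in the steel cups. Also press the proud caps fully home, so that no tube is left open. Leave the other things on the counter where they are.

Things in the scene. Friction and masses are not known exactly. Their poses are not given: they have to be found in the camera images.
- tube_1: tea tube: square aluminium tube 28 x 28 mm with a wooden press-on cap of the same section (24 mm) on one end, 142 mm long with the cap home; lies on the counter, cap towards the middle (y = 0), may be absent; about 130 g. Origin on its axis, 70 mm from the foot (metal end) and 72 mm from the cap's outer face when home; +x runs along the tube to the cap
- tube_1_cap (a joint): how far that cap stands proud, m: 0 = home against the metal body, 0.016 = as far as it goes (black rubber neck shows in the gap). Starts at 0 (never opened) or 0.011 to 0.016 (opened). Friction-held: takes about 6 N along the tube to move, and stays where left
- tube_2: tea tube: square aluminium tube 28 x 28 mm with a wooden press-on cap of the same section (24 mm) on one end, 142 mm long with the cap home; lies on the counter, cap towards the middle (y = 0), may be absent; about 130 g. Origin on its axis, 70 mm from the foot (metal end) and 72 mm from the cap's outer face when home; +x runs along the tube to the cap
- tube_2_cap (a joint): how far that cap stands proud, m: 0 = home against the metal body, 0.016 = as far as it goes (black rubber neck shows in the gap). Starts at 0 (never opened) or 0.011 to 0.016 (opened). Friction-held: takes about 6 N along the tube to move, and stays where left
- tube_3: tea tube: square aluminium tube 28 x 28 mm with a wooden press-on cap of the same section (24 mm) on one end, 142 mm long with the cap home; lies on the counter, cap towards the middle (y = 0), may be absent; about 130 g. Origin on its axis, 70 mm from the foot (metal end) and 72 mm from the cap's outer face when home; +x runs along the tube to the cap
- tube_3_cap (a joint): how far that cap stands proud, m: 0 = home against the metal body, 0.016 = as far as it goes (black rubber neck shows in the gap). Starts at 0 (never opened) or 0.011 to 0.016 (opened). Friction-held: takes about 6 N along the tube to move, and stays where left
- tube_4: tea tube: square aluminium tube 28 x 28 mm with a wooden press-on cap of the same section (24 mm) on one end, 142 mm long with the cap home; lies on the counter, cap towards the middle (y = 0), may be absent; about 130 g. Origin on its axis, 70 mm from the foot (metal end) and 72 mm from the cap's outer face when home; +x runs along the tube to the cap
- tube_4_cap (a joint): how far that cap stands proud, m: 0 = home against the metal body, 0.016 = as far as it goes (black rubber neck shows in the gap). Starts at 0 (never opened) or 0.011 to 0.016 (opened). Friction-held: takes about 6 N along the tube to move, and stays where left
- tube_5: tea tube: square aluminium tube 28 x 28 mm with a wooden press-on cap of the same section (24 mm) on one end, 142 mm long with the cap home; lies on the counter, cap towards the middle (y = 0), may be absent; about 130 g. Origin on its axis, 70 mm from the foot (metal end) and 72 mm from the cap's outer face when home; +x runs along the tube to the cap
- tube_5_cap (a joint): how far that cap stands proud, m: 0 = home against the metal body, 0.016 = as far as it goes (black rubber neck shows in the gap). Starts at 0 (never opened) or 0.011 to 0.016 (opened). Friction-held: takes about 6 N along the tube to move, and stays where left
- tube_6: tea tube: square aluminium tube 28 x 28 mm with a wooden press-on cap of the same section (24 mm) on one end, 142 mm long with the cap home; lies on the counter, cap towards the middle (y = 0), may be absent; about 130 g. Origin on its axis, 70 mm from the foot (metal end) and 72 mm from the cap's outer face when home; +x runs along the tube to the cap
- tube_6_cap (a joint): how far that cap stands proud, m: 0 = home against the metal body, 0.016 = as far as it goes (black rubber neck shows in the gap). Starts at 0 (never opened) or 0.011 to 0.016 (opened). Friction-held: takes about 6 N along the tube to move, and stays where left
- block: bamboo holder block, fixed to the counter, 200 (x) x 60 (y) x 55 mm high, with three places in a row along its own x at -62, 0 and +62 mm: square sockets 35 mm wide, edges bevelled 4 mm, 45 mm deep (floor 10 mm above the counter), sides along the block's x and y. Origin at the centre of its underside
- cups: steel cup rail, fixed to the counter: three places in a row along its own x at -62, 0 and +62 mm: round open cups, outside 49 mm, inside 44 mm across, flaring in the top 12 mm to 53 mm inside at the rim, rim 65 mm above the counter, inner floor at 10 mm. Origin at the centre of its underside
- tumbler: glass tumbler, 74 mm across, 100 high, bystander beyond the tubes (farther still, from x = 0.73 m on, stand a kettle and a canister that do not move); origin under its centre
- strainer: steel tea strainer, bowl 72 mm across, 22 high, with an 80 mm handle, bystander at the far side; origin under its bowl
- spatula: flat short bamboo spatula, 200 mm long, lying between the tubes, bystander; origin at its middle, on its underside
- spoon: steel teaspoon, 150 mm long, lying between the tubes and the holder on the left, bystander; origin at its middle, on its underside
- saucer: white saucer, 100 mm across, 16 high, bystander beyond the tubes; origin under its centre
Not all that is in view belongs to the job. Leave any blue or pink look-alike of the tube_3 alone.

How it is judged:
By the outcome, as a careful person would: the job done as asked, in the order asked, and still so for the second after the job is handed in, with the robot touching nothing.
Of tube_1, tube_2, tube_3, tube_4, tube_5, tube_6 only 5 to 6 are there at a start; the rules pass over those that are not, and their reading is None.
At some moment in a run one of tube_1, tube_2, tube_3, tube_4, tube_5, tube_6 may be knocked a few centimetres aside while the robot is not near it.
It also fails if it takes over 210 s, if anything falls off the work surface, if the arm or the gripper's body presses on something with over 40 N, if the wrist force passes 120 N, or if a joint passes its speed limit or range.

## Working session

There is one attempt and no reset: what is moved stays moved. The work goes in short steps, each a Python script; the robot and the scene stay as the last script left them, time stands still between calls to the robot, and variables do not carry over. Pictures are saved under pics/ and viewed, at most 14 in all, crops included, and the job is handed in when it is done.

```bash
ls; mkdir -p pics
python3 - <<'E'
from cell import arm,eoat,planner,grab_frame,calibration
import cv2
for n in("top","side"):
    im=grab_frame(n); cv2.imwrite(f"pics/{n}0.png",cv2.resize(im[:,:,::-1],(800,500)))
    cv2.imwrite(f"pics/raw_{n}0.png",im[:,:,::-1])
    print(n,calibration(n))
print(arm.current_tcp_rot(),arm.current_t())
E
```

```text
pics
top {'vfov': 46.93981663801473, 'cx': 314.8427920790311, 'cy': 196.64288615853863, 'view': array([[ 4.41885287e-03, -9.99989913e-01, -8.04823753e-04,
        -7.60819633e+01],
       [ 9.79294488e-01,  4.16450552e-03,  2.02398030e-01,
        -5.32679315e+02],
       [-2.02392637e-01, -1.68252658e-03,  9.79303012e-01,
        -1.49730894e+03],
       [ 0.00000000e+00,  0.00000000e+00,  0.00000000e+00,
         1.00000000e+00]])}
side {'vfov': 45.16207855947936, 'cx': 315.40352050375833, 'cy': 194.13365718378955, 'view': array([[-8.21013853e-01, -5.70658869e-01,  1.68733126e-02,
         3.81377719e+02],
       [ 3.40942899e-01, -4.66384077e-01,  8.16237608e-01,
        -2.48753117e+02],
       [-4.57923786e-01,  6.75895219e-01,  5.77469877e-01,
        -1.06593517e+03],
       [ 0.00000000e+00,  0.00000000e+00,  0.00000000e+00,
         1.00000000e+00]])}
[ 9.93522774e-01  1.13630146e-01 -1.49129244e-04 -8.15081987e-04] 0.1
```

View pics/top0.png

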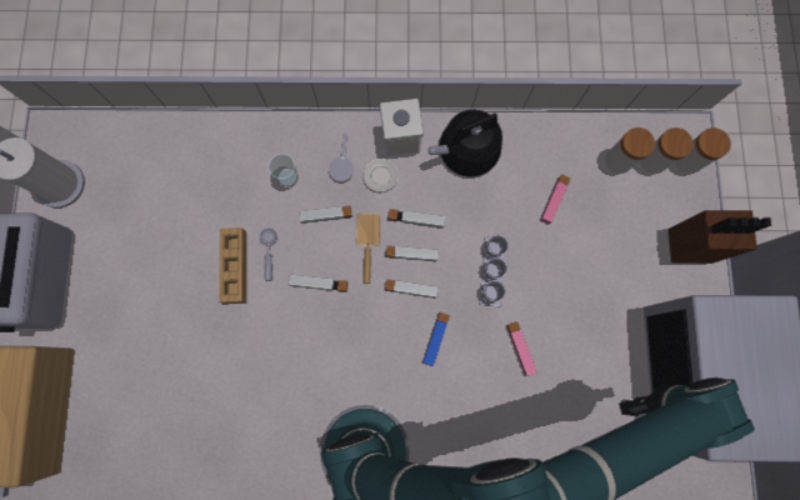

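View pics/side0.png

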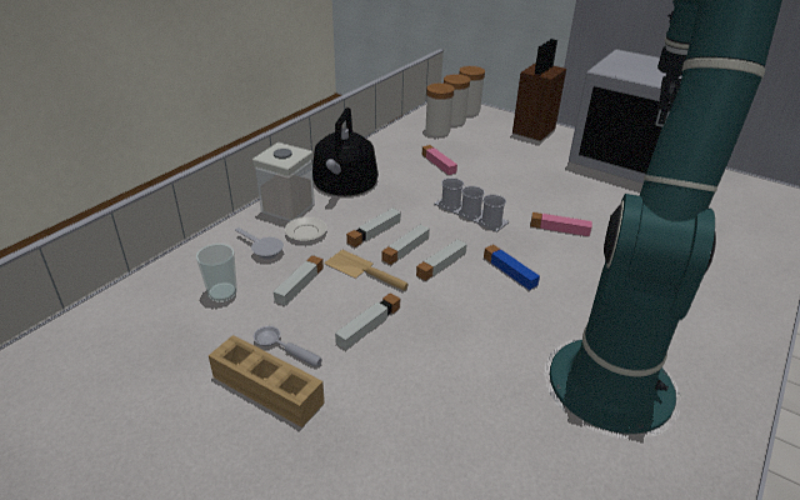

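The 800x500 top view shows five tubes: left (325,214) and (318,284), right (417,218), (412,253) and (412,288). The block is at (232,265) and the cups are at (492,270). Look-alikes to leave alone are the blue tube at (436,340) and the pink tubes at (556,200) and (521,348). I take the five silver tubes and will check them in one close crop.

```bash
cat > v.py <<'E'
import numpy as np, cv2
from cell import arm,eoat,planner,grab_frame,calibration
def K(n):
    c=calibration(n); f=200/np.tan(np.radians(c["vfov"]/2)); return c,f
def proj(n,P):
    c,f=K(n); p=c["view"]@np.append(P,1); return np.array([c["cx"]+f*p[0]/-p[2], c["cy"]-f*p[1]/-p[2]])
def ray(n,uv):
    c,f=K(n); R=c["view"][:3,:3]; o=-R.T@c["view"][:3,3]
    return o,R.T@np.array([(uv[0]-c["cx"])/f,-(uv[1]-c["cy"])/f,-1])
def onz(n,uv,z):
    o,d=ray(n,uv); return o+d*(z-o[2])/d[2]
E
python3 - <<'E'
import cv2,numpy as np
a=cv2.imread("pics/raw_top0.png");b=cv2.imread("pics/raw_side0.png")
A=cv2.resize(a[160:250,170:420],None,fx=3.2,fy=3.2,interpolation=cv2.INTER_CUBIC)
B=cv2.resize(b[160:285,160:410],None,fx=2.4,fy=2.4,interpolation=cv2.INTER_CUBIC)
B=cv2.copyMakeBorder(B,0,0,0,A.shape[1]-B.shape[1],0)
cv2.imwrite("pics/crop0.png",np.vstack([A,B]))
h=cv2.cvtColor(a,cv2.COLOR_BGR2HSV)
for p in [(260,171),(330,175),(250,227),(275,170),(277,228),(315,172),(320,172),(296,182),(200,210),(294,212),(280,200)]: print(p,h[p[1],p[0]])
E
```

```text
(260, 171) [110  10 161]
(330, 175) [114   7 171]
(250, 227) [108   8 165]
(275, 170) [ 12 135 121]
(277, 228) [ 11 116  97]
(315, 172) [ 13 144 119]
(320, 172) [140  31  25]
(296, 182) [ 17 110 150]
(200, 210) [159  12 149]
(294, 212) [ 16 109 145]
(280, 200) [161  14 151]
```

View pics/crop0.png

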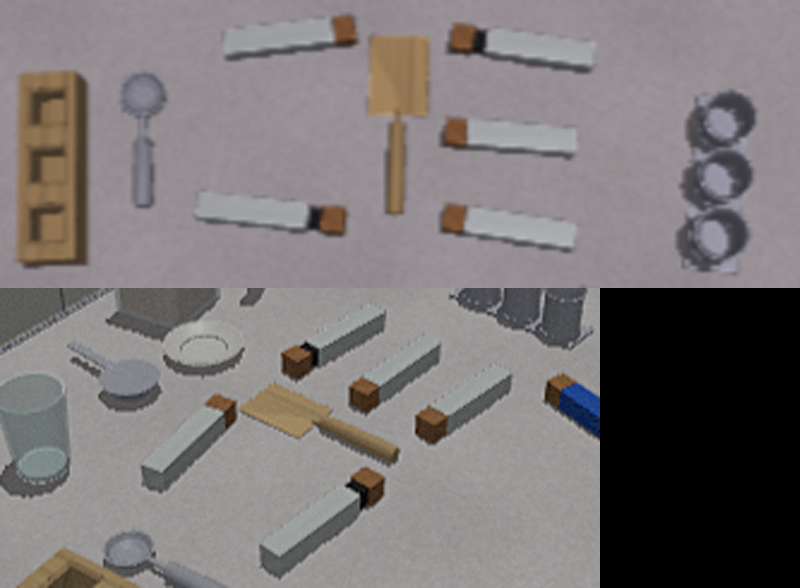

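Caps on left-lower (crop 320,217) and right-upper (480,40) show a black neck, so those two are opened and go to the cups. The other three are closed and go to the block. The spatula, spoon and block are other brown or metal items, and they are excluded. Next I measure.

```bash
cat >> v.py <<'E'
def tubes(im,dbg=None):
    """metal bodies in top view -> list of dict(c: cap-side tube origin xy, d: unit dir to cap, proud)"""
    b=cv2.GaussianBlur(im,(3,3),0).astype(int); h=cv2.cvtColor(im,cv2.COLOR_RGB2HSV)
    metal=((b[:,:,1]-b[:,:,0]>=3)&(b[:,:,2]-b[:,:,0]<40)&(b.max(2)>135)).astype(np.uint8)
    metal=cv2.morphologyEx(metal,cv2.MORPH_OPEN,np.ones((3,3)))
    cap=(h[:,:,0]>5)&(h[:,:,0]<15)&(h[:,:,1]>100)&(h[:,:,2]>60)
    cap=cv2.morphologyEx(cap.astype(np.uint8),cv2.MORPH_OPEN,np.ones((2,2)))
    nc,_,st,cc=cv2.connectedComponentsWithStats(cap)
    caps=[cc[i] for i in range(1,nc) if 15<st[i][4]<120]
    out=[]
    for c in cv2.findContours(metal,cv2.RETR_EXTERNAL,cv2.CHAIN_APPROX_NONE)[0]:
        if not 150<cv2.contourArea(c)<600: continue
        P=np.array([onz("top",p[0],28)[:2] for p in c]).astype(np.float32)
        (ctr,(w,l),_)=r=cv2.minAreaRect(P); q=cv2.boxPoints(r)
        e=q[1]-q[0] if np.linalg.norm(q[1]-q[0])>np.linalg.norm(q[2]-q[1]) else q[2]-q[1]
        L,W=max(w,l),min(w,l); d=e/np.linalg.norm(e)
        if not(85<L<140 and 18<W<48): continue
        K_=[onz("top",k,28)[:2] for k in caps]; K_=[k for k in K_ if np.linalg.norm(k-ctr)<100]
        if not K_: continue
        k=min(K_,key=lambda k:np.linalg.norm(k-ctr))
        if np.dot(k-ctr,d)<0: d=-d
        gap=np.dot(k-ctr,d)-71   # metal centre at -11 from origin, home cap centre at +60
        out.append(dict(c=np.array(ctr)+11*d,d=d,L=L,W=W,gap=gap))
    return out
E
python3 - <<'E'
from v import *
a=cv2.imread("pics/raw_top0.png")[:,:,::-1].copy();b=cv2.imread("pics/raw_side0.png")[:,:,::-1]
for t in tubes(a): print({k:np.round(v,2) for k,v in t.items()})
o,_=ray("top",(0,0));print("cam",o)
# block guess from crop
g=lambda u,v:onz("top",(170+u/3.2,160+v/3.2),55)
for p in [(49,107),(49,165),(48,224),(20,72),(77,70),(75,265),(17,262)]: print(p,g(*p).round())
A=cv2.resize(a[180:250,170:200],None,fx=8,fy=8,interpolation=cv2.INTER_CUBIC)
C=cv2.resize(a[180:250,375:415],None,fx=8,fy=8,interpolation=cv2.INTER_CUBIC)
pad=lambda X:cv2.copyMakeBorder(X,0,560-X.shape[0],0,0,0)
cv2.imwrite("pics/z1.png",np.hstack([A,C])[:,:,::-1])
D=cv2.resize(b[265:345,160:270],None,fx=3.6,fy=3.6,interpolation=cv2.INTER_CUBIC)
E_=cv2.resize(b[135:190,340:415],None,fx=5.25,fy=5.25,interpolation=cv2.INTER_CUBIC)
D=cv2.copyMakeBorder(D,0,300-D.shape[0] if D.shape[0]<300 else 0,0,0,0)[:288]; E_=E_[:288]
cv2.imwrite("pics/z2.png",np.hstack([D,E_])[:,:,::-1])
E
```

```text
cam [ 218.94180834  -76.38211196 1574.07116174]
(49, 107) [542. 363.  55.]
(49, 165) [480. 359.  55.]
(48, 224) [418. 357.  55.]
(20, 72) [580. 396.  55.]
(77, 70) [582. 336.  55.]
(75, 265) [376. 326.  55.]
(17, 262) [378. 386.  55.]
```

View pics/z1.png

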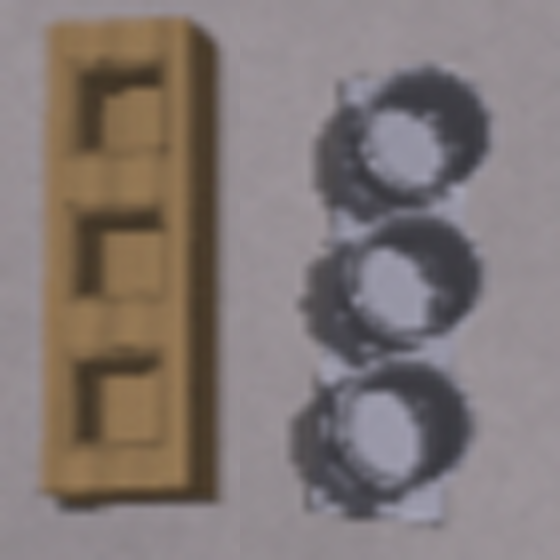

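View pics/z2.png

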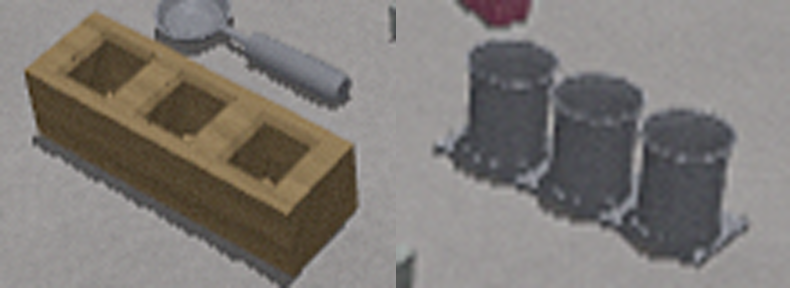

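The block's top corners and the cup rims are clear in both views. In the z1 zoom the block corners are (48,22), (188,22), (186,488) and (45,490), and the rims are near (423,132), (416,282) and (406,427). I cross-check these between the views and fix the tube mask.

Run:
```python
from v import *
def tri(a,b):
    o1,d1=ray("top",a);o2,d2=ray("side",b);d1/=np.linalg.norm(d1);d2/=np.linalg.norm(d2)
    s=np.linalg.lstsq(np.c_[d1,-d2],o2-o1,rcond=None)[0]; p,q=o1+s[0]*d1,o2+s[1]*d2
    return ((p+q)/2).round(1),np.linalg.norm(p-q).round(1)
T=lambda u,v:(170+u/8-.5,180+v/8-.5); TC=lambda u,v:(375+(u-240)/8-.5,180+v/8-.5)
S=lambda u,v:(160+u/3.6-.5,265+v/3.6-.5); SC=lambda u,v:(340+(u-396)/5.25-.5,135+v/5.25-.5)
for t,s in zip([(48,22),(188,22),(186,488),(45,490)],[(97,12),(355,147),(290,214),(27,72)]):pass
B=[onz("top",T(*p),55)[:2] for p in [(48,22),(188,22),(186,488),(45,490)]]; print("block top",np.round(B),np.mean(B,0))
B=[onz("side",S(*p),55)[:2] for p in [(97,12),(355,147),(290,214),(27,72)]]; print("block side",np.round(B),np.mean(B,0))
for t,s in zip([(423,132),(416,282),(406,427)],[(512,62),(598,98),(688,133)]):
    print("cup",onz("top",TC(*t),65).round(),onz("side",SC(*s),65).round(),tri(TC(*t),SC(*s)))
im=cv2.imread("pics/raw_top0.png")[:,:,::-1].copy()
b=cv2.GaussianBlur(im,(3,3),0)
for p in [(255,172),(260,172),(335,174),(330,203),(248,226),(330,230)]: print(p,b[p[1],p[0]])
for p in [(250,200),(290,240),(350,210),(290,160)]: print("bg",b[p[1],p[0]])
h=cv2.cvtColor(im,cv2.COLOR_RGB2HSV)
cap=((h[:,:,0]>5)&(h[:,:,0]<15)&(h[:,:,1]>100)&(h[:,:,2]>60)).astype(np.uint8)
n,_,st,cc=cv2.connectedComponentsWithStats(cap)
for i in range(1,n):
    if st[i][4]>10 and st[i][0]<430: print(cc[i].round(1),st[i][4])
```

```text
block top [[581. 399.]
 [581. 340.]
 [383. 329.]
 [382. 387.]] [481.76728987 363.56985667]
block side [[580. 339.]
 [380. 329.]
 [378. 386.]
 [576. 398.]] [478.24291721 363.10545214]
cup [ 534. -350.   65.] [ 534. -352.   65.] (array([ 533.4, -350. ,   65.9]), np.float64(1.3))
cup [ 471. -345.   65.] [ 471. -345.   65.] (array([ 471. , -344.8,   65.1]), np.float64(0.8))
cup [ 410. -339.   65.] [ 411. -341.   65.] (array([ 409.9, -338.8,   66.2]), np.float64(0.2))
(255, 172) [156 159 162]
(260, 172) [157 159 163]
(335, 174) [162 164 169]
(330, 203) [167 169 174]
(248, 226) [159 161 164]
(330, 230) [167 169 173]
bg [150 143 147]
bg [146 139 144]
bg [149 142 147]
bg [147 140 144]
[277.2 168.9] 47
[314.3 171.5] 56
[311.9 200.9] 50
[273.5 228.4] 55
[311.4 228. ] 49
[354.4 253.9] 46
[410.7 261.5] 54
```

```bash
sed -i 's/b\[:,:,1\]-b\[:,:,0\]>=3)/b[:,:,1]-b[:,:,0]>=-1)\&(b[:,:,2]>=b[:,:,0])/' v.py
cat > r.py <<'E'
from v import *
from scipy.spatial.transform import Rotation as Ro
TILT=np.radians(20)
BLK=(np.array([480.,363.3]),np.array([np.cos(.053),np.sin(.053)]))
CUP=(np.array([471.5,-345.3]),np.array([np.cos(-.089),np.sin(-.089)]))
UP=np.array([0,0,1.])
def quat(z,y):
    x=np.cross(y,z); return Ro.from_matrix(np.c_[x,y,z]).as_quat()
def pick_pose(t,s,off=20,z=4,tilt=TILT):
    """tool leaning: points down and to the foot; s=+-1 picks tool half turn. s: sign of cap along tool x"""
    d=np.append(t["d"]/np.linalg.norm(t["d"]),0); tz=-np.cos(tilt)*UP-np.sin(tilt)*d
    y=np.cross(UP,d)*s            # tool y horizontal
    g=np.append(t["c"],14)+off*d; zg=z+19*np.cos(tilt)   # grasp point
    g[2]=zg
    g-= d*np.tan(tilt)*0
    return g+19*tz, quat(tz,y), tz, zg
def place_pose(xy,h,s,dirn,off=20,dz=8,tilt=TILT):
    """tube upright, tool approaching along horizontal dirn pitched down by tilt; h=foot height"""
    d=np.append(dirn/np.linalg.norm(dirn),0); tz=np.cos(tilt)*d-np.sin(tilt)*UP
    y=-np.cross(UP,d)*-1*s
    # grasp point sits dz above the tube axis at pickup = behind the axis (-d) when standing
    g=np.append(xy,h+70+off)-dz*d
    return g+19*tz, quat(tz,y)
E
python3 - <<'E'
from r import *
a=cv2.imread("pics/raw_top0.png")[:,:,::-1].copy()
T=tubes(a)
for t in T:
    print({k:np.round(v,2) for k,v in t.items()})
    for s in(1,-1):
        p,q,tz,zg=pick_pose(t,s); print("  pick",s,p.round(),planner.ik(p,q) is not None,planner.ik(p+[0,0,150],q) is not None)
for nm,(c,u),dirs in(("blk",BLK,4),("cup",CUP,12)):
    for k in(-62,0,62):
        for i in range(dirs):
            an=np.arctan2(u[1],u[0])+i*2*np.pi/dirs; d=np.array([np.cos(an),np.sin(an)])
            r=[]
            for s in(1,-1):
                for h in(10,75):
                    p,q=place_pose(c+k*u,h,s,d); r.append(planner.ik(p,q) is not None)
            print(nm,k,round(np.degrees(an)),r)
# consistency check: cap dir in tool frame
p,q,_,_=pick_pose(T[0],1); print(Ro.from_quat(q).inv().apply(np.append(T[0]["d"],0)).round(2)); p,q=place_pose(BLK[0],10,1,BLK[1]); print(Ro.from_quat(q).inv().apply(UP).round(2))
E
```

```text
{'c': array([ 423.24, -123.31]), 'd': array([0.15, 0.99], dtype=float32), 'L': np.float64(113.47), 'W': np.float64(26.04), 'gap': np.float64(-2.63)}
  pick 1 [ 425. -110.    4.] True True
  pick -1 [ 425. -110.    4.] True True
{'c': array([438.01, 139.79]), 'd': array([-0.11, -0.99], dtype=float32), 'L': np.float64(113.43), 'W': np.float64(25.91), 'gap': np.float64(18.85)}
  pick 1 [437. 126.   4.] True True
  pick -1 [437. 126.   4.] True True
{'c': array([ 520.47, -124.79]), 'd': array([0.07, 1.  ], dtype=float32), 'L': np.float64(111.03), 'W': np.float64(25.38), 'gap': np.float64(-2.56)}
  pick 1 [ 521. -111.    4.] True True
  pick -1 [ 521. -111.    4.] True True
{'c': array([ 619.82, -145.21]), 'd': array([0.14, 0.99], dtype=float32), 'L': np.float64(113.08), 'W': np.float64(25.77), 'gap': np.float64(10.27)}
  pick 1 [ 622. -132.    4.] True True
  pick -1 [ 622. -132.    4.] True True
{'c': array([630.79, 119.49]), 'd': array([ 0.13, -0.99], dtype=float32), 'L': np.float64(112.94), 'W': np.float64(25.41), 'gap': np.float64(5.74)}
  pick 1 [632. 106.   4.] True True
  pick -1 
[... 1133 characters left out ...]
e]
cup 0 175 [False, False, False, False]
cup 0 205 [True, True, True, True]
cup 0 235 [True, True, True, True]
cup 0 265 [True, True, True, True]
cup 0 295 [True, True, True, True]
cup 0 325 [False, False, False, False]
cup 62 -5 [True, True, True, True]
cup 62 25 [True, True, True, True]
cup 62 55 [True, True, True, True]
cup 62 85 [True, True, True, True]
cup 62 115 [False, False, False, False]
cup 62 145 [False, False, False, False]
cup 62 175 [False, False, False, False]
cup 62 205 [True, True, True, True]
cup 62 235 [True, True, True, True]
cup 62 265 [True, True, True, True]
cup 62 295 [True, True, True, True]
cup 62 325 [True, True, True, True]
[-0.94  0.   -0.34]
[-0.94 -0.   -0.34]
```

Block is centred at (480,363) and the cups at (471,-345). The two views agree within 3 mm, and each size matches the description. First tube: the closed one at (631,119), into the block's far place.

```bash
cat >> r.py <<'E'
TILT=np.radians(18); PZ=5.5; OFF=20; GZ=PZ+19*np.cos(TILT)-14
HOME=[1.3,.468,-.012,1.603,.006,1.071,-.056]
def see(near=None,name="top"):
    T=tubes(grab_frame("top"))
    if near is None: return T
    return min(T,key=lambda t:np.linalg.norm(t["c"]-near))
def feas(p,q): return planner.ik(p,q)
def pick(t,holder,k,dirs):
    """dirs: candidate headings (rad) for the tool at the place"""
    c,u=holder; xy=c+k*u; opts=[]
    q0=np.array(arm.current_q())
    for s in(1,-1):
        p,q,tz,_=pick_pose(t,s,OFF,PZ,TILT); a=feas(p+[0,0,200],q)
        if a is None or feas(p,q) is None: continue
        for an in dirs:
            d=np.array([np.cos(an),np.sin(an)])
            L=[feas(*place_pose(xy,h,s,d,OFF,GZ,TILT)) for h in(8,60,120,180)]
            if any(x is None for x in L): continue
            opts.append((np.abs(np.array(a)-q0).max()+np.abs(np.array(L[-1])-np.array(a)).max(),s,d))
    _,s,d=min(opts,key=lambda o:o[0])
    p,q,tz,_=pick_pose(t,s,OFF,PZ,TILT)
    eoat.release(); arm.reach(p+[0,0,200],q); arm.move_l(p+[0,0,60],velocity=250); arm.move_l(p,velocity=100)
    eoat.grab(60); print("grip",arm.current_opening(),arm.current_grasp_force(),arm.current_tcp_pos())
    arm.move_l(p+[0,0,200],velocity=250)
    return xy,s,d
def place(xy,s,d,floor=10,rim=70):
    P=lambda h:place_pose(xy,h,s,d,OFF,GZ,TILT)
    arm.reach(*P(180)); print("hover",arm.current_t(),arm.current_opening(),np.round(arm.current_tcp_pos()))
    arm.move_l(P(rim+15)[0],velocity=150)
    f0=arm.current_wrist_force(); h=rim+15
    while h>floor-6:
        h-=5 if h>floor+12 else 2
        arm.move_l(P(h)[0],velocity=50)
        df=np.array(arm.current_wrist_force())-f0
        if df[2]>8 or np.linalg.norm(df)>15: break
    print("stop h",h,"df",df.round(1),"t",arm.current_t()); return h
def leave(xy,s,d):
    p=np.array(arm.current_tcp_pos()); D=np.append(d,0)
    eoat.release(); tz=np.cos(TILT)*D-np.sin(TILT)*UP
    arm.move_l(p-80*tz,velocity=120); p=p-80*tz; p[2]=300; 
    try: arm.move_l(p,velocity=250)
    except arm.Unreachable: print("no lift")
def shot(name,boxes):
    ims=[cv2.resize(grab_frame(n)[b[0]:b[1],b[2]:b[3]],(400,300),interpolation=cv2.INTER_CUBIC) for n,b in boxes]
    cv2.imwrite(f"pics/{name}.png",np.hstack(ims)[:,:,::-1])
BD=[.053];
E
python3 - <<'E'
from r import *
t=see((631,119)); print(t)
a=pick(t,BLK,62,BD)
np.save("cur.npy",np.r_[a[0],a[1],a[2]])
h=place(*a)
shot("p1",[("top",(130,280,150,350)),("side",(170,350,140,380))])
E
```

```text
{'c': array([630.79319668, 119.48828125]), 'd': array([ 0.12500963, -0.99215555], dtype=float32), 'L': 112.93663024902344, 'W': 25.409080505371094, 'gap': np.float64(6.091682304111046)}
grip 0.3163983604367786 60.418678522109985 [633.11907996 105.28834882   6.04283216]
hover 8.1167 0.31455078537162007 [551. 366. 264.]
stop h 6 df [-3.4 -2.3 11.3] t 13.9
```

View pics/p1.png

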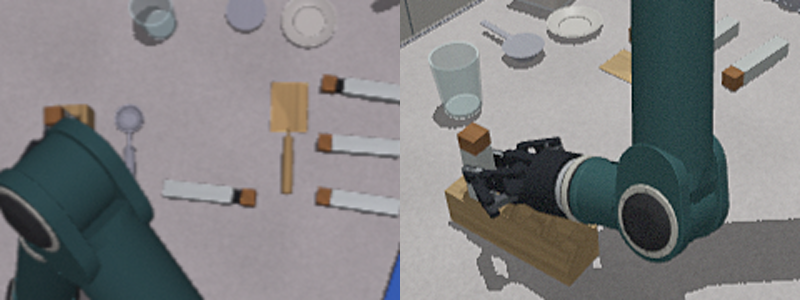

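The tube stands in the block's far socket (side crop, cap at 473,138) with its foot on the floor. I release and repeat for the other two closed tubes.

Run:
```python
from r import *
v=np.load("cur.npy"); leave(v[:2],v[2],v[3:]); arm.move_joints(HOME)
for t in see(): print({k:np.round(x,2) for k,x in t.items()})
for near,k in(((520,-125),0),):
    t=see(near); print(arm.current_t(),t["c"],t["gap"])
    a=pick(t,BLK,k,BD); place(*a); 
    leave(*a); arm.move_joints(HOME)
    shot("p2",[("top",(130,280,150,350)),("side",(170,350,140,380))])
for t in see(): print({k:np.round(x,2) for k,x in t.items()})
```

```text
{'c': array([ 423.22, -123.32]), 'd': array([0.15, 0.99], dtype=float32), 'L': np.float64(113.5), 'W': np.float64(25.86), 'gap': np.float64(-2.63)}
{'c': array([438.04, 140.04]), 'd': array([-0.11, -0.99], dtype=float32), 'L': np.float64(113.94), 'W': np.float64(25.91), 'gap': np.float64(18.9)}
{'c': array([ 520.32, -124.78]), 'd': array([0.07, 1.  ], dtype=float32), 'L': np.float64(110.93), 'W': np.float64(25.32), 'gap': np.float64(-2.45)}
{'c': array([ 619.57, -145.17]), 'd': array([0.14, 0.99], dtype=float32), 'L': np.float64(113.08), 'W': np.float64(25.27), 'gap': np.float64(10.27)}
20.0333 [ 520.47380263 -124.78953934] -2.56146649530082
grip 0.315466832160911 60.44495344161987 [ 521.95324389 -110.48215484    6.01292156]
hover 27.9833 0.31673782554207 [489. 363. 264.]
stop h 6 df [-8.5 -0.  16.8] t 33.7667
{'c': array([ 423.24, -123.31]), 'd': array([0.15, 0.99], dtype=float32), 'L': np.float64(113.47), 'W': np.float64(26.04), 'gap': np.float64(-2.41)}
{'c': array([437.77, 139.8 ]), 'd': array([-0.1, -1. ], dtype=float32), 'L': np.float64(113.4), 'W': np.float64(25.77), 'gap': np.float64(18.59)}
{'c': array([ 619.55, -145.4 ]), 'd': array([0.14, 0.99], dtype=float32), 'L': np.float64(113.53), 'W': np.float64(25.29), 'gap': np.float64(10.5)}
```

View pics/p2.png

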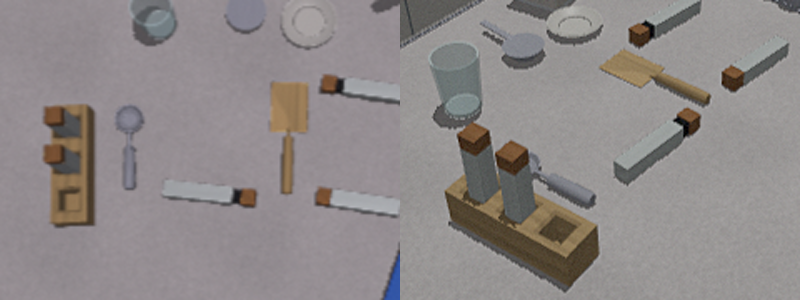

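Two tubes stand well in the block (side crop 474,160 and 513,180). Next are the third closed tube and the first opened one.

Run:
```python
from r import *
t=see((423,-123)); print(t["c"],t["gap"])
a=pick(t,BLK,-62,BD); place(*a); leave(*a); arm.move_joints(HOME)
for t in see(): print({k:np.round(x,2) for k,x in t.items()})
t=see((620,-145))
a=pick(t,CUP,62,np.radians([265,295,325,-5])); print("dir",a)
place(*a,rim=75); np.save("cur.npy",np.r_[a[0],a[1],a[2]])
shot("p3",[("top",(130,280,150,350)),("side",(100,280,180,420))])
```

```text
[ 423.17758322 -123.57671928] -2.372314461590591
grip 0.3124735094073055 59.556875824928284 [ 425.59750437 -109.57044036    5.94932893]
hover 47.6667 0.3196903772907324 [427. 360. 264.]
stop h 6 df [-6.7 -1.4 15.4] t 53.45
{'c': array([438.04, 140.04]), 'd': array([-0.11, -0.99], dtype=float32), 'L': np.float64(113.94), 'W': np.float64(25.91), 'gap': np.float64(19.1)}
{'c': array([ 619.52, -145.63]), 'd': array([0.14, 0.99], dtype=float32), 'L': np.float64(113.99), 'W': np.float64(25.29), 'gap': np.float64(10.73)}
grip 0.3134120881410808 60.28560161590576 [ 622.03493607 -131.42392448    6.07405815]
dir (array([ 533.25461104, -350.8107182 ]), -1, array([ 0.42261826, -0.90630779]))
hover 67.2833 0.31098857935378404 [ 537. -358.  263.]
stop h 6 df [-0.8  5.5 14.3] t 73.2833
```

View pics/p3.png

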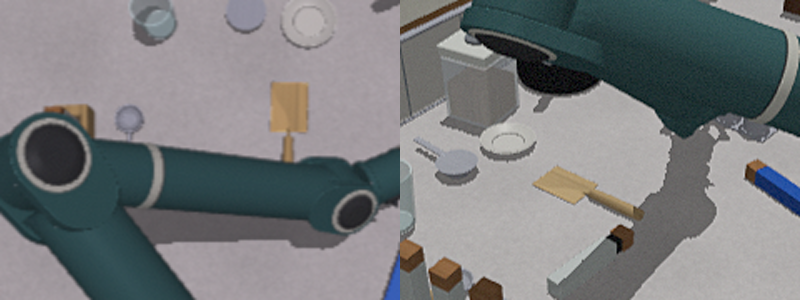

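The arm hides the cups (the side crop shows only the arm), but floor contact came at the same height as before. I release and do the last tube.

Run:
```python
from r import *
v=np.load("cur.npy"); leave(v[:2],v[2],v[3:]); arm.move_joints(HOME)
t=see((438,140)); print({k:np.round(x,2) for k,x in t.items()},len(see()))
a=pick(t,CUP,-62,np.radians([205,235,265])); print("dir",a)
place(*a,rim=75); leave(*a); arm.move_joints([-.6]+HOME[1:])
print(arm.current_t(),arm.current_tcp_pos(),len(see()))
shot("p4",[("top",(130,280,230,430)),("side",(100,280,180,420))])
```

```text
{'c': array([437.86, 140.04]), 'd': array([-0.1 , -0.99], dtype=float32), 'L': np.float64(113.89), 'W': np.float64(25.8), 'gap': np.float64(18.84)} 1
grip 0.3163597020582361 59.30269539356232 [436.6420907  125.83014851   5.86925286]
dir (array([ 409.74538896, -339.7892818 ]), 1, array([-0.57357644, -0.81915204]))
hover 86.3667 0.31307513574351475 [ 405. -346.  264.]
stop h 8 df [4.2 2.2 9. ] t 92.1167
96.6417 [552.02690117 342.43216139 230.45968802] 0
```

View pics/p4.png

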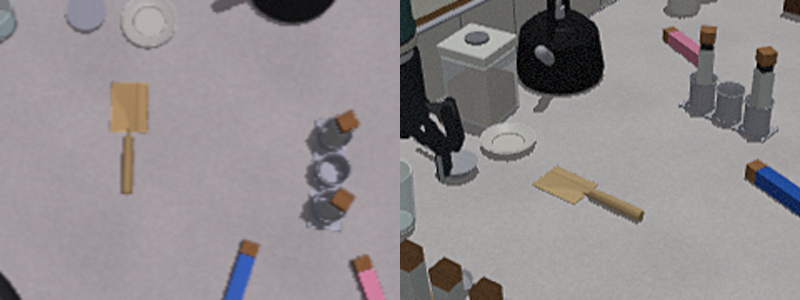

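All five are placed. The two opened tubes stand in the outer cups (side crop, caps at 708,38 and 766,57) with their necks still showing. Now I press those caps, locating them by their brown tops at z ≈ 165.

Run:
```python
from r import *
im=grab_frame("top"); h=cv2.cvtColor(im,cv2.COLOR_RGB2HSV)
cap=((h[:,:,0]>5)&(h[:,:,0]<17)&(h[:,:,1]>100)&(h[:,:,2]>60)).astype(np.uint8)
n,_,st,cc=cv2.connectedComponentsWithStats(cap)
tops=[onz("top",cc[i],163)[:2] for i in range(1,n) if st[i][4]>20 and 385<cc[i][0]<415 and 180<cc[i][1]<240]
print("caps",np.round(tops))
eoat.grab(30)
for k in(62,-62):
    xy=CUP[0]+k*CUP[1]; m=min(tops,key=lambda t:np.linalg.norm(t-xy))
    if np.linalg.norm(m-xy)>12: print("odd",m,xy); continue
    p=np.append((m+xy)/2,240.); qs=[quat(-UP,np.array([np.cos(a),np.sin(a),0])) for a in np.arange(8)*np.pi/4+.3]
    qq=np.array(arm.current_q())
    q=min([q for q in qs if planner.ik(p,q) is not None and planner.ik(p-[0,0,90],q) is not None],key=lambda q:np.abs(np.array(planner.ik(p,q))-qq).max())
    arm.reach(p,q); arm.move_l(np.append(p[:2],180),velocity=150); f0=np.array(arm.current_wrist_force())
    z=176; log=[]
    while z>147:
        arm.move_l(np.append(p[:2],z),velocity=40); df=np.array(arm.current_wrist_force())-f0; log.append((z,df[2].round(1)))
        if df[2]>30 or np.hypot(*df[:2])>12: break
        z-=1.5
    print(k,log,df.round(1),np.round(arm.current_tcp_pos(),1)); arm.move_l(p,velocity=150)
arm.move_joints([-.6]+HOME[1:]); print(arm.current_t())
shot("p5",[("side",(110,200,320,440)),("side",(170,350,140,380))])
```

```text
caps [[ 531. -351.]
 [ 409. -339.]]
62 [(176, np.float64(-1.1)), (174.5, np.float64(-0.1)), (173.0, np.float64(-1.0)), (171.5, np.float64(-0.2)), (170.0, np.float64(-0.6)), (168.5, np.float64(-0.6)), (167.0, np.float64(-0.8)), (165.5, np.float64(3.1)), (164.0, np.float64(4.8)), (162.5, np.float64(4.8)), (161.0, np.float64(3.5)), (159.5, np.float64(4.2)), (158.0, np.float64(4.7)), (156.5, np.float64(3.0)), (155.0, np.float64(3.8)), (153.5, np.float64(3.9)), (152.0, np.float64(4.6)), (150.5, np.float64(11.5)), (149.0, np.float64(18.6)), (147.5, np.float64(24.6))] [-1.1  1.6 24.6] [ 534.6 -353.   152.1]
-62 [(176, np.float64(-0.4)), (174.5, np.float64(-1.1)), (173.0, np.float64(0.7)), (171.5, np.float64(-0.4)), (170.0, np.float64(1.3)), (168.5, np.float64(0.7)), (167.0, np.float64(1.0)), (165.5, np.float64(4.3)), (164.0, np.float64(4.2)), (162.5, np.float64(5.3)), (161.0, np.float64(5.0)), (159.5, np.float64(3.4)), (158.0, np.float64(4.2)), (156.5, np.float64(3.6)), (155.0, np.float64(4.0)), (153.5, np.float64(3.9)), (152.0, np.float64(5.4)), (150.5, np.float64(15.5)), (149.0, np.float64(24.7)), (147.5, np.float64(33.6))] [-1.8  2.9 33.6] [ 412.2 -342.1  151.9]
115.7417
```

View pics/p5.png

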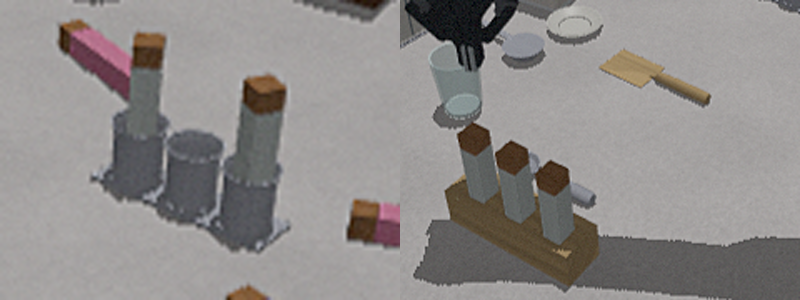

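Both caps are home: no neck shows in the left crop, and contact stiffened at z = 152 mm. All three block tubes stand seated (right crop 474,160, 513,180 and 553,200).

```bash
python3 -c "
from r import *
arm.dwell(0.5); print(len(see()),arm.current_t()); print(arm.close_job())"
```

```text
0 116.3917
the job is handed in; nothing more can be done
None
```

The job is handed in: all five tubes on the counter stand upright, the three unopened in the bamboo block and the two opened in the outer steel cups with their caps pressed home, at 116 s of the 210 s allowed.

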